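Swing check of a pendulum angle gauge on a domed rest stud

ROBOT

A 6-joint arm with a two-finger parallel gripper is mounted at the origin on the work surface. World frame = base frame: x ahead of the robot, y to its left, z up, the work surface at z = 0. Lengths are in m, angles in rad, forces in N, time in s.
With the tool pointing down it reaches from about 0.35 to 0.775 m from the base axis. Payload 7.3 kg.
Tool frame: the origin (TCP) lies at the centre of the arm's flange, where the gripper is bolted on; the fingertips stand 178 mm ahead of it and the grasp point (between the pads) lies 159 mm ahead of it (tip_extent is the distance from the TCP to the fingertips, in m); z points along the fingers, y is the line along which they close (so a half turn about z gives the same grasp; the last joint's range is limited). The gripper opens to 92 mm and grips with 3 to 60 N. Pads are 19 mm wide; open, the fingers measure 130 mm over their backs; the gripper's body (75 mm by 190 mm) begins 47 mm behind the grasp point.
Start: joints at [-1.326, 0.342, 1.524, -0, 1.275, -0.146], TCP at [0.2, -0.485, 0.405] pointing down, gripper open.
Joint ranges: [-2.53, 2.53], [-0.77, 2.02], [0.04, 2.7], [-1, 4.14], [0.28, 2.66], [-3.11, 3.11]. Speed limits (rad/s): [2.57, 2.57, 3.14, 3.14, 3.14, 3.14].

INTERFACE

Orientations are given as [roll, pitch, yaw] about the fixed x, y, z axes, in that order (R = Rz(yaw) Ry(pitch) Rx(roll)).
In Python, from cell import * gives the robot as it stands.
- The arm moves only by the tool arm_command, never from a script. Its arguments are lists of equal length, an entry for each row: "xyz": the shift along the world's x, y, z in mm, a list of three; "spin": the turn about the world's z in degrees. In form: {"xyz": [[tx, ty, tz], ...], "spin": [spin, ...]}. A call has 1 to 20 rows; each row shifts and turns the commanded pose from where the row before left it; what a row does not reach is not made up. A row lasts 1/10 s, in which the tool goes at most 50 mm and 8.59 degrees, less where a joint would pass 70% of its speed; a pose out of reach is approached as far as the arm can. A call with a gripper value outside its range is refused whole. "jaw" is the opening, from -1 (shut) to 1 (fully open), set as the call begins (left out, the last holds). The fingers move at their own pace and stop on an object; "squeeze" is the grip in N (left out, the last holds). Time passes only in rows, so rows that do not move let the fingers close. It gives the time, the measured TCP pose, the force, the opening and the grip force at its end, in the units of the state.
- observe(): the state, without advancing time (a new reading comes with each control period).
- read_camera(name): name is "side" or "top"; returns a dict with "img" (480x640x3 uint8, red, green, blue), "depth" (480x640 float32, m along the optical axis (not along the pixel's ray), 0 where there is no reading), "fx", "fy", "cx", "cy" (pixels), "world_from_camera" (4x4, takes a point from camera to world coordinates). Camera axes: x right, y up, looking along -z (the intrinsics and any distortion apply to the point x, -y, -z); pixel columns grow to the right and rows downward; lengths in m; the calibration is good to about 2 mm. A picture is of the moment at which its call begins.
- hand_in(): hands the job in; it is judged then, once.
The state is a dict: "time": time; "qpos": joint angles; "qvel": joint speeds; "joint_efforts": joint torques, N m; "tool_pos": TCP position; "tool_rot": TCP orientation; "contact_force": force on the tool from outside, world axes, zero at the start; "torque": the same for the moment, N m; "opening": finger opening in m; "grip_force": force on a finger pad.
Only numpy, scipy, OpenCV 4.12 (cv2) and the standard library are available. Lean on these libraries where they do the work, as an engineer would, in place of code of your own. Each camera call takes 0.05 s, during which the arm holds its last target. There are 200 camera calls.

TASK

Do the swing check of the pipe-layers' pendulum angle gauge: take the dome-headed stud from the wooden rack, seat it fully home and upright in the socket of the iron rest block and let it go. Then pick up the angle gauge by its handle, stand the middle of its foot level on the stud's dome so that the pointer comes to rest at upright zero, and from there rock it over on the dome until the swinging pointer settles on the index clip on its rim. Finish while still holding the gauge there, its foot resting on the stud and the pointer steady on the clip; leave the flat-headed stud and the other things on the bench alone.

Things in the scene. Friction and masses are not known exactly. Their poses are not given: they have to be found in the camera images.
- rest_block: Fixed cast-iron rest block: base plate 110 x 90 x 10 mm with a round boss in the middle, 43 to 51 mm across, whose rim is 46 mm above the bench. Origin: centre of its underside, z up.
- socket_mouth (a point): Centre of the mouth of the tapered socket in the boss, 46 mm above the bench. The bore is 30 mm across at the mouth, narrows to 23 mm, is 36 mm deep and opens straight up. The dome-headed stud drops in until its flange sits on the rim, with about 2 mm of side clearance.
- dome_stud: Steel rest stud with a rounded, worn, lumpy dome head, 180 g. Origin: on its axis at the flange's underside, z up. Below: a taper 34 mm long, 26 mm across at the flange, 20 at the tip; flange 38 mm across, 6 thick; head 24 mm across, straight-sided from 6 to 29 mm above the origin, dome top at 39 mm. Starts upright in one of the rack's holes, origin 42 mm above the bench.
- stud_top (a point): Highest point of the dome of the dome-headed stud, 39 mm above its origin. The dome is close to a ball of 10.5 mm radius centred 10.5 mm below this point, with a lower lump (about 1.3 mm lower) beside it. The push of the foot on it eases by 2 to 3 N in a few seconds as the gauge creeps in the grip: 5 to 10 N lasts.
- flat_stud: The other stud in the rack, alike but with a flat head 36 mm above the flange's underside. Bystander. Origin as on the dome-headed stud.
- rack: Fixed wooden rack, 75 (its x) x 150 (its y) x 42 mm high, with two holes 38 mm either side of its centre along its y axis, where the two studs stand, either way round. Origin: centre of its underside.
- angle_gauge: Pendulum angle gauge, 0.5 kg, upright on the bench. Origin: centre of its foot's flat underside; z up, x = dial axis (same face at +x and -x), y along the foot. Foot 44 (x) x 130 (y) x 14 mm; dial 100 mm across, 20 to 30 thick, centre 60 mm up; handle bar 30 mm thick (x), 64 long (y), from 118 to 146 mm up, on two posts at its ends: grip it across its 30 mm.
- pointer (a joint): Angle of the gauge's pointer about the gauge's x axis (right-handed), rad; 0 = needle at the dial's top, along the gauge's z. It hangs free: a weight below the pivot keeps the needle straight up, swinging some 2.5 times a second and settling in 1 to 2 s. Turning the gauge by -a about its own x axis makes it read +a.
- pointer_tip (a point): A point on the pointer's line 45 mm above the dial's centre, in the dial's mid-plane: the place the needle's tip points to.
- index (a joint): Angle of the brass index clip on the dial's rim about the gauge's x axis, on the pointer's scale, rad; set between 0.17 and 0.40 and stiff, so it stays put on the gauge. The needle is on the clip when both joints read the same; the clip is 6 mm wide.
- index_mark (a point): The point of the index clip 45 mm from the dial's centre, in the dial's mid-plane.
- manifold: Fixed brass test manifold in the iron frame of the test line clamp, base 300 (x) x 150 (y) mm, 168 mm high; its lever lies level about 146 mm above the bench and reaches 350 mm to -x from the origin. Origin: centre of the underside. Bystander.
- pressure_gauge: Blue pressure gauge lying on its back, 100 mm across, 36 mm high, with a brass stem at -x. Bystander. Origin: centre of the underside.
- bleed_valve: Polished steel bleed valve standing upright, 40 mm across its base, 76 mm high with a T-bar on top. Bystander. Origin: centre of the underside.
Mind the look-alikes: they are no part of the job. What is shaped like the dome_stud but blue or yellow is not meant.

How it is judged:
On the way, in this order (a step that is already met when the one before it is completed fails the run):
1. the dome-headed stud is home and upright in the block's socket, let go (horizontal distance between dome_stud and socket_mouth below 0.0035 m and z of dome_stud in the frame of socket_mouth between -0.003 and 0.0025 m and angle between dome_stud's own z axis and vertical below 0.1 rad and contact force between the fingers and dome_stud below 0.1 N), for 0.3 s.
2. the gauge, held, stands level with the middle of its foot on the dome, pointer steady at zero (all of step 1 and contact force between the fingers and angle_gauge above 1 N and contact force between angle_gauge and dome_stud above 0.3 N and contact force between angle_gauge and rest_block below 0.1 N and x of stud_top in the frame of angle_gauge between -0.02 and 0.02 m and y of stud_top in the frame of angle_gauge between -0.035 and 0.035 m and z of stud_top in the frame of angle_gauge between -0.007 and 0.007 m and value of joint pointer between -0.08 and 0.08 rad and velocity of joint pointer between -0.3 and 0.3 rad/s and linear speed of angle_gauge below 0.015 m/s and angular speed of angle_gauge below 0.1 rad/s), for 0.3 s.
3. rocked over on the dome, the pointer has settled on the index clip (all of step 1 and contact force between the fingers and angle_gauge above 1 N and contact force between angle_gauge and dome_stud above 0.3 N and contact force between angle_gauge and rest_block below 0.1 N and x of stud_top in the frame of angle_gauge between -0.02 and 0.02 m and y of stud_top in the frame of angle_gauge between -0.035 and 0.035 m and z of stud_top in the frame of angle_gauge between -0.007 and 0.007 m and distance between pointer_tip and index_mark below 0.003 m and velocity of joint pointer between -0.3 and 0.3 rad/s and linear speed of angle_gauge below 0.015 m/s and angular speed of angle_gauge below 0.1 rad/s), for 0.4 s.
At the end, for the whole second after the job is handed in: Stud home in the socket (3 mm, tilt under 0.1 rad), untouched; gauge gripped (over 1 N), its foot bearing on the dome (over 0.3 N) within 35 mm of its middle lengthwise and 20 mm across, clear of the block; all still, the pointer within 3 mm of the index clip at 45 mm radius (0.065 rad) (all of step 3); the arm keeps its last pose, push and grip.
It fails at once if the flat-headed stud, the pressure gauge or the bleed valve is disturbed (over 15 mm) (distance of any of flat_stud, pressure_gauge, bleed_valve from where it was at the start of the episode above 0.015 m).
It fails at once if the gauge is tipped over (over 0.9 rad) (angle between angle_gauge's own z axis and vertical above 0.9 rad).
It also fails if it takes over 64 s, if anything falls off the work surface, if the arm or the gripper's body presses on something with over 40 N, if the wrist force passes 120 N, or if a joint passes its speed limit or range.

## Working session

There is one attempt and no reset: what is moved stays moved. The work goes in short steps, Python scripts to look and compute and a tool call to move; the robot and the scene stay as the last step left them, time stands still between calls to the robot, and variables do not carry over. Pictures are saved under pics/ and viewed, at most 10 in all, crops included, and the job is handed in when it is done.

Besides the shell and the picture viewer there is one more tool, called after ">>>" as name(argument=value, ...), one argument or row to a line, values as JSON. arm_command: Moves the arm, as the interface text tells. Its arguments: {"type":"object","properties":{"xyz":{"type":"array","items":{"type":"array","items":{"type":"number"}}},"spin":{"type":"array","items":{"type":"number"}},"jaw":{"type":"number"},"squeeze":{"type":"number"}},"required":["xyz","spin"]}

```bash
mkdir -p pics; ls; cat > h.py <<'E'
from cell import *
import numpy as np, cv2
def snap(n):
    c=read_camera(n); return c
def save(c,f): cv2.imwrite('pics/'+f,c['img'][:,:,::-1])
def pts(c):
    h,w=c['depth'].shape; u,v=np.meshgrid(np.arange(w),np.arange(h)); d=c['depth']
    P=np.stack([(u-c['cx'])/c['fx']*d,-(v-c['cy'])/c['fy']*d,-d],-1)
    T=np.array(c['world_from_camera']); return P@T[:3,:3].T+T[:3,3]
def ray(c,u,v,z):
    T=np.array(c['world_from_camera']); r=T[:3,:3]@np.array([(u-c['cx'])/c['fx'],-(v-c['cy'])/c['fy'],-1]); o=T[:3,3]
    return o+r*(z-o[2])/r[2]
E
python3 - <<'E'
from h import *
for n in ('top','side'):
    c=snap(n); save(c,n+'0.png'); print(n,c['fx'],c['fy'],c['cx'],c['cy'],np.round(c['world_from_camera'],3).tolist(),[k for k in c])
    np.savez(n+'0.npz',**{k:c[k] for k in c})
print(observe())
E
```

```text
pics
top 517.1638220007997 517.1638220007997 321.87394311967074 249.91791016487264 [[0.023, 0.993, -0.118, 0.464], [-1.0, 0.024, 0.006, -0.061], [0.009, 0.117, 0.993, 1.235], [0.0, 0.0, 0.0, 1.0]] ['img', 'depth', 'fx', 'fy', 'cx', 'cy', 'world_from_camera']
side 571.3035684556297 571.3035684556297 316.07478700710715 228.78674801843525 [[-0.866, 0.379, -0.326, 0.231], [-0.5, -0.648, 0.575, 0.577], [0.007, 0.661, 0.751, 0.943], [0.0, 0.0, 0.0, 1.0]] ['img', 'depth', 'fx', 'fy', 'cx', 'cy', 'world_from_camera']
{'time': 0.1, 'qpos': array([-1.32597121e+00,  3.42645959e-01,  1.52491407e+00, -2.75154404e-05,
        1.27539972e+00, -1.46020923e-01]), 'qvel': array([-0.00086192,  0.00088815, -0.00149833,  0.00073278, -0.00054078,
       -0.00021865]), 'joint_efforts': array([ 1.77340215e-03, -4.32004988e+01, -2.44694370e+01,  7.18510081e-02,
        5.26590343e-02, -3.87635941e-05]), 'tool_pos': array([ 0.19998732, -0.48528797,  0.40412056]), 'tool_rot': array([-3.14023628e+00, -1.72882483e-04,  3.90853947e-01]), 'contact_force': array([-0.04136448, -0.77801777,  0.23824961]), 'torque': array([ 0.04484141,  0.03292998, -0.02339894]), 'grip_force': 0.0, 'opening': 0.09167269439895308}
```

View pics/top0.png

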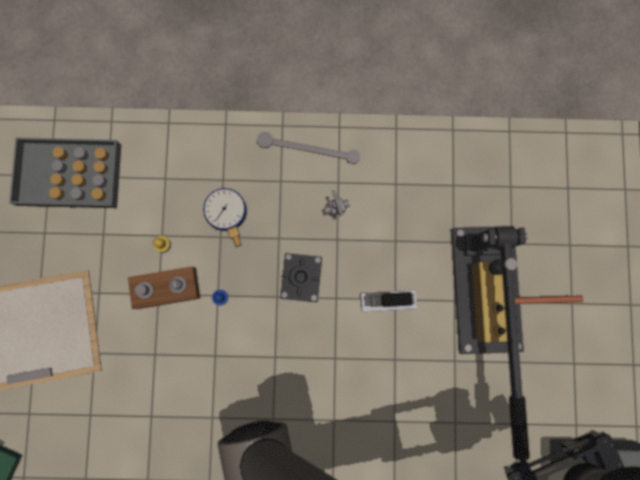

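View pics/side0.png

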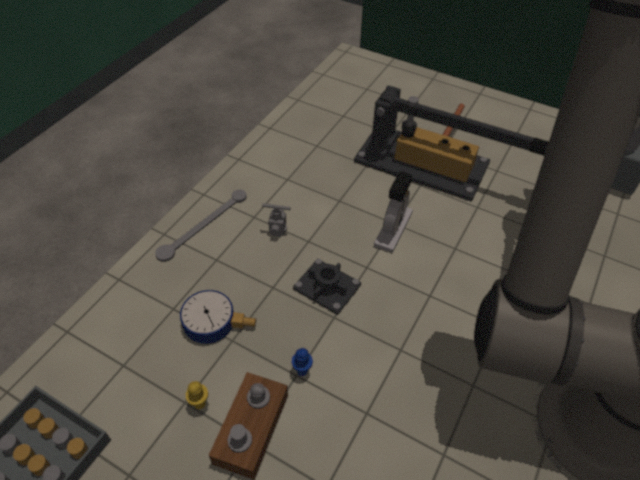

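The top view has the rack at (165,287) with studs at (144,290) and (177,284), the block boss at (302,277), and the gauge at (388,300) with its black handle at (398,299). The side view has the studs at (258,394) and (240,437), the boss at (327,275), and the gauge at (397,215).

```bash
python3 - <<'E'
from h import *
t=dict(np.load('top0.npz')); s=dict(np.load('side0.npz'))
def crop(c,x,y,w,h,k): return cv2.resize(c['img'][y:y+h,x:x+w,::-1],None,fx=k,fy=k,interpolation=cv2.INTER_CUBIC)
a=np.hstack([crop(t,120,255,80,60,5),crop(t,270,245,80,60,5)])
b=np.hstack([crop(s,205,370,100,75,4),crop(s,360,165,100,75,4)])
cv2.imwrite('pics/z.png',np.vstack([a,b]))
for n,c in (('top',t),('side',s)):
    P=pts(c); 
    for lab,(u,v) in dict(top=dict(A=(144,290),B=(177,284),boss=(302,277),handle=(398,299),foot=(367,301),rack=(162,288)),side=dict(A=(238,432),B=(258,389),boss=(327,275),handle=(400,185),dial=(395,212)))[n].items():
        q=P[v-3:v+4,u-3:u+4].reshape(-1,3); print(n,lab,np.round(P[v,u],4),'max z',np.round(q[:,2].max(),4))
    # height-based segments
    for nm,(lo,hi),box in (('studs',(.06,.1),(0.2,.5,.2,.6)),('handle',(.125,.16),(.25,.5,-.3,0)),('boss',(.035,.06),(.3,.55,-.1,.2)),('gauge',(.02,.16),(.25,.5,-.3,0)),('rack',(.036,.048),(.2,.5,.15,.6))):
        m=(P[...,2]>lo)&(P[...,2]<hi)&(P[...,0]>box[0])&(P[...,0]<box[1])&(P[...,1]>box[2])&(P[...,1]<box[3])
        k,L,st,ce=cv2.connectedComponentsWithStats(m.astype(np.uint8))
        for i in range(1,k):
            if st[i,4]>25:
                q=P[L==i]; r=cv2.minAreaRect((q[:,:2]*1000).astype(np.float32)); print(n,nm,st[i,4],ce[i].round(1),q.mean(0).round(4),'zmax',np.percentile(q[:,2],95).round(4),np.round(r[0],1),np.round(r[1],1),round(r[2],1))
E
```

```text
top A [0.502  0.3253 0.0791] max z 0.0846
top B [0.5171 0.2527 0.0795] max z 0.085
top boss [ 0.544  -0.0229  0.007 ] max z 0.0484
top handle [ 0.4937 -0.2304  0.1434] max z 0.1504
top foot [ 0.4906 -0.1771  0.0178] max z 0.0726
top rack [0.5089 0.2972 0.0406] max z 0.0478
top studs 40 [140.5 292.4] [0.4967 0.3336 0.0764] zmax 0.0828 [496.3 335.3] [ 6.9 21.6] 1.1
top handle 309 [395.4 300.8] [ 0.4897 -0.2245  0.1457] zmax 0.1495 [ 489.4 -227.8] [21.1 64.9] 1.0
top boss 167 [300.4 279.9] [ 0.5349 -0.0207  0.0451] zmax 0.0503 [534.  -24.7] [67.7 30.8] 88.9
top boss 127 [220.7 296.7] [0.4921 0.1613 0.0418] zmax 0.0512 [492.6 165. ] [34.5 37.4] 1.5
top gauge 429 [390.7 300.9] [ 0.4896 -0.2166  0.1291] zmax 0.1491 [ 489.1 -231.9] [ 21.7 110.1] 0.0
top rack 670 [157.9 298.3] [0.485  0.3045 0.0426] zmax 0.0463 [481.7 294.2] [ 36.5 154. ] 1.5
top rack 62 [219.6 300.5] [0.4833 0.1635 0.0409] zmax 0.0448 [486.8 167. ] [23.  33.1] 1.4
side A [0.5021 0.3357 0.0786] max z 0.0825
side B [0.5144 0.2623 0.0802] max z 0.0841
side boss [ 0.5508 -0.0327  0.0206] max z 0.9429
side handle [ 0.4908 -0.2183  0.1458] max z 0.15
side dial [ 0.4838 -0.193   0.094 ] max z 0.9429
side studs 117 [241.6 435.8] [0.4952 0.3366 0.0743] zmax 0.0805 [495.4 334.7] [22.8  9. ] 88.7
side handle 372 [401.5 186.4] [ 0.4874 -0.2193  0.1428] zmax 0.1493 [ 488.  -227.7] [68.1 23.8] 90.0
side boss 252 [331.3 276.6] [ 0.5334 -0.0178  0.0447] zmax 0.0493 [533.8 -22.9] [31.6 56.1] 0.6
side boss 239 [302.2 363.4] [0.4868 0.1704 0.0429] zmax 0.0555 [489.1 167.2] [35.2 33.8] 31.4
side gauge 1000 [397.7 203.7] [ 0.4867 -0.2109  0.1   ] zmax 0.1483 [ 488.  -228.4] [102.8  23.8] 89.9
side rack 159 [303.7 365.1] [0.4835 0.1711 0.0411] zmax 0.0452 [483.9 169.6] [36.5 21.2] 53.4
side rack 1525 [259.2 432.5] [0.4838 0.3081 0.0425] zmax 0.0456 [480.4 294.1] [ 40.6 154.8] 0.6
```

View pics/z.png

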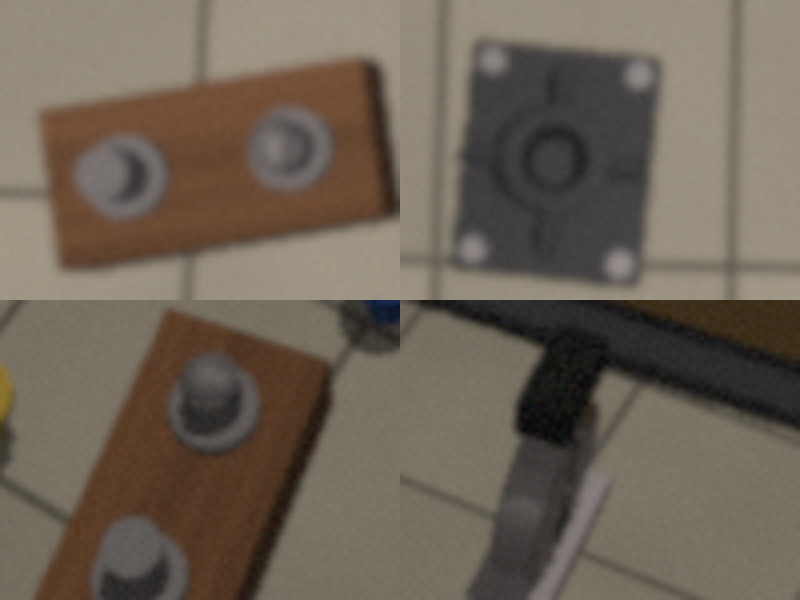

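```bash
python3 - <<'E'
from h import *
t=dict(np.load('top0.npz')); s=dict(np.load('side0.npz'))
print('flange B', ray(t,178,284.4,.047).round(4), ray(s,258.5,395.7,.047).round(4))
print('flange A', ray(t,144.2,290.2,.047).round(4))
for n,c in (('top',t),('side',s)):
    P=pts(c)
    for nm,(lo,hi),box in (('studs',(.06,.1),(0.4,.6,.2,.4)),('flange',(.0455,.056),(0.4,.6,.22,.29)),('handle',(.125,.16),(.4,.6,-.3,-.1)),('boss',(.038,.06),(.45,.65,-.1,.1)),('base',(.006,.016),(.45,.65,-.1,.1)),('foot',(.008,.02),(.4,.6,-.35,-.1)),('dial',(.02,.112),(.4,.6,-.35,-.1)),('rack',(.036,.048),(.4,.6,.2,.4))):
        m=(P[...,2]>lo)&(P[...,2]<hi)&(P[...,0]>box[0])&(P[...,0]<box[1])&(P[...,1]>box[2])&(P[...,1]<box[3])
        k,L,st,ce=cv2.connectedComponentsWithStats(m.astype(np.uint8))
        for i in range(1,k):
            if st[i,4]>25:
                q=P[L==i]; r=cv2.minAreaRect((q[:,:2]*1000).astype(np.float32)); print(n,nm,st[i,4],ce[i].round(1),q.mean(0).round(4),'zmax',np.percentile(q[:,2],[50,95]).round(4),np.round(r[0],1),np.round(r[1],1),round(r[2],1))
# floor bias
    m=(abs(P[...,0]-.62)<.02)&(abs(P[...,1]+.1)<.05); print(n,'floor z',np.median(P[m][:,2]).round(4))
# block base bright bolts: 4 light blobs in top/side
for n,c,box in (('top',t,(275,250,50,55)),('side',s,(288,255,80,62))):
    x,y,w,h=box; g=cv2.cvtColor(c['img'],cv2.COLOR_RGB2GRAY)[y:y+h,x:x+w]
    print(n,g.max())
    for corner in [(0,0),(w//2,0),(0,h//2),(w//2,h//2)]:
        pass
# bolts in top from crop
B=[(492,60),(637,75),(472,248),(620,265)]
q=np.array([ray(t,(u-400)/5+270-.4,v/5+245-.4,.012) for u,v in B]); print(q.round(4).tolist(),q.mean(0).round(4))
E
```

```text
flange B [0.5177 0.2592 0.047 ] [0.518  0.2596 0.047 ]
flange A [0.5026 0.3355 0.047 ]
top studs 100 [174.9 283.5] [0.5183 0.2585 0.0756] zmax [0.0767 0.0828] [517.8 259.9] [22.2 22.9] 47.6
top studs 119 [140.8 289.1] [0.5039 0.3334 0.0766] zmax [0.0777 0.0828] [504.1 334.2] [22.3 24. ] 1.0
top flange 110 [179.  284.6] [0.5173 0.2565 0.0489] zmax [0.0485 0.0532] [518.3 260.4] [37.9 37.8] 35.1
top handle 440 [396.1 298.7] [ 0.4942 -0.2261  0.1457] zmax [0.1461 0.1495] [ 494.4 -227.5] [29.9 64.2] 5.0
top boss 252 [299.9 275.6] [ 0.5446 -0.0192  0.0462] zmax [0.0464 0.0504] [545.2 -19.3] [49.2 46.2] 1.4
top base 560 [302.1 262.7] [ 0.5777 -0.0223  0.0107] zmax [0.0107 0.0143] [575.6 -20.7] [94.2 51.1] 85.6
top base 79 [300.2 276.5] [ 0.5447 -0.0186  0.0109] zmax [0.0109 0.0143] [544.8 -19.4] [21.5 21.4] 1.8
top base 613 [299.2 290.3] [ 0.5123 -0.0173  0.0108] zmax [0.0107 0.0147] [515.  -18.4] [92.2 51.6] 86.1
top foot 441 [383.2 301. ] [ 0.4916 -0.2156  0.0145] zmax [0.0147 0.0184] [ 494.6 -227.5] [ 44.  129.8] 5.0
top dial 125 [374.7 300.3] [ 0.491  -0.1875  0.0872] zmax [0.0894 0.102
[... 791 characters left out ...]

side base 1164 [328.5 290.8] [ 0.5327 -0.0068  0.011 ] zmax [0.011  0.0146] [542.3 -19.8] [ 91.9 111.1] 85.8
side foot 507 [392.6 233.6] [ 0.485  -0.2049  0.0148] zmax [0.015  0.0182] [ 493.1 -226.3] [ 45.1 130.5] 4.9
side dial 611 [395.1 214.8] [ 0.4866 -0.2058  0.0722] zmax [0.0747 0.1068] [ 492.1 -228.3] [ 25.9 102.3] 2.8
side rack 3465 [248.8 422.5] [0.5076 0.3028 0.0425] zmax [0.0426 0.0457] [510.4 297.5] [ 76.1 151.3] 11.2
side rack 65 [203.7 397.9] [0.5969 0.3063 0.0403] zmax [0.0408 0.0431] [596.3 305.5] [ 7.2 27.3] 0.3
side floor z 0.0011
top 150
side 117
[[0.5914, 0.0116, 0.012], [0.5859, -0.0575, 0.012], [0.5021, 0.0182, 0.012], [0.4958, -0.0517, 0.012]] [ 0.5438 -0.0198  0.012 ]
```

The dome stud is the one at (0.5175, 0.260), dome top at about 0.081 m. The socket is at (0.5445, -0.019), and the gauge is at (0.494, -0.2275) with its x axis at +5°. Measured heights agree with the text, so I'll start moving.

>>> arm_command(
  xyz=[
    [30, 36, 0],
    [30, 36, 0],
    [30, 36, 0],
    [30, 36, 0],
    [30, 36, 0],
    [30, 36, 0],
    [30, 36, 0],
    [30, 36, 0],
    [6.5, 38, -5],
    [6.5, 38, -5],
    [6.5, 38, -5],
    [6.5, 38, -5],
    [6.5, 38, -5],
    [6.5, 38, -5],
    [6.5, 38, -5],
    [6.5, 38, -5],
    [6.5, 38, -5],
    [6.5, 38, -5],
    [6.5, 38, -5],
    [6, 38, -5],
  ],
  spin=[3.95, 3.95, 3.95, 3.95, 3.95, 3.95, 3.95, 3.95, 3.95, 3.95, 3.95, 3.95, 3.95, 3.95, 3.95, 3.95, 3.95, 3.95, 3.95, 3.95],
  jaw=0.2,
  squeeze=25,
)

```text
time: 2.1
tool_pos: [0.5175, 0.2602, 0.3441]
tool_rot: [-3.141, 0.0, 1.773]
contact_force: [1.7, -0.4, 0.5]
opening: 0.0549
grip_force: 0.0
```

>>> arm_command(
  xyz=[
    [0, 0, -20],
    [0, 0, -20],
    [0, 0, -20],
    [0, 0, -20],
    [0, 0, -15],
    [0, 0, -10],
    [0, 0, -8],
    [0, 0, 0],
    [0, 0, 0],
  ],
  spin=[0, 0, 0, 0, 0, 0, 0, 0, 0],
)

```text
time: 3.0
tool_pos: [0.5177, 0.2586, 0.2321]
tool_rot: [3.141, -0.0, 1.77]
contact_force: [0.7, 0.1, 0.5]
opening: 0.055
grip_force: 0.0
```

>>> arm_command(
  xyz=[
    [0, 0, 0],
    [0, 0, 0],
    [0, 0, 0],
    [0, 0, 0],
    [0, 0, 0],
    [0, 0, 0],
  ],
  spin=[0, 0, 0, 0, 0, 0],
  jaw=-1,
)

```text
time: 3.6
tool_pos: [0.5176, 0.2586, 0.2319]
tool_rot: [3.141, -0.0, 1.77]
contact_force: [-0.1, -0.4, 1.5]
opening: 0.0233
grip_force: 25.0
```

>>> arm_command(
  xyz=[
    [0, 0, 8],
    [0, 0, 15],
    [0, 0, 20],
    [0, 0, 20],
    [0, 0, 17],
    [2, -15, 0],
    [3, -35, 0],
    [4, -40, 0],
    [4, -40, 0],
    [4, -40, 0],
    [4, -40, 0],
    [3, -36, 0],
    [2, -22, 0],
    [1, -10, 0],
    [0, 0, 0],
    [0, 0, 0],
  ],
  spin=[0, 0, 0, 0, 0, 0, 0, 0, 0, 0, 0, 0, 0, 0, 0, 0],
)

```text
time: 5.2
tool_pos: [0.5442, -0.0189, 0.3113]
tool_rot: [-3.141, -0.001, 1.77]
contact_force: [0.5, 0.8, -3.1]
opening: 0.0231
grip_force: 25.0
```

```bash
python3 - <<'E'
from h import *
ims=[]
for n,(x,y,w,h) in (('top',(250,230,100,75)),('side',(270,190,120,90))):
    c=snap(n); ims.append(cv2.resize(c['img'][y:y+h,x:x+w,::-1],(400,300),interpolation=cv2.INTER_CUBIC))
    P=pts(c)
    for lo,hi in ((.06,.095),(.095,.12),(.118,.135)):
        m=(P[...,2]>lo)&(P[...,2]<hi)&(abs(P[...,0]-.5445)<.04)&(abs(P[...,1]+.019)<.04)
        q=P[m]; 
        if len(q)>10: print(n,lo,len(q),q.mean(0).round(4),q.min(0).round(4),q.max(0).round(4))
cv2.imwrite('pics/c1.png',np.hstack(ims))
print(observe()['tool_pos'])
E
```

```text
side 0.06 16 [ 0.5415 -0.01    0.0911] [ 0.5348 -0.0185  0.0873] [ 0.5506 -0.0069  0.0945]
side 0.095 58 [ 0.5396 -0.0092  0.1037] [ 0.5325 -0.0185  0.0952] [ 0.55   -0.0044  0.1152]
side 0.118 133 [ 0.5404 -0.0064  0.128 ] [ 0.5256 -0.021   0.1217] [0.5621 0.0038 0.135 ]
[ 0.54431323 -0.01826357  0.31155706]
```

View pics/c1.png

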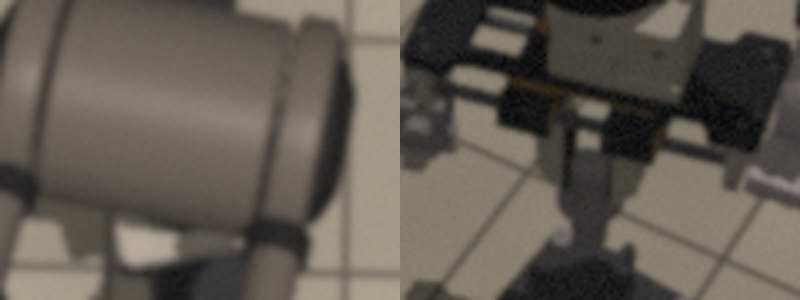

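The stud hangs upright in the fingers over the boss: in the side crop the shaft is at (585,210) and the boss below it at (570,270).

>>> arm_command(
  xyz=[
    [0, -1, -15],
    [0, 0, -15],
    [0, 0, -12],
    [0, 0, -8],
    [0, 0, -8],
    [0, 0, -6],
    [0, 0, -4],
    [0, 0, -3],
    [0, 0, 0],
  ],
  spin=[0, 0, 0, 0, 0, 0, 0, 0, 0],
)

```text
time: 6.2
tool_pos: [0.5445, -0.0205, 0.2405]
tool_rot: [-3.141, 0.0, 1.77]
contact_force: [-0.7, -0.6, -2.6]
opening: 0.0231
grip_force: 25.0
```

>>> arm_command(
  xyz=[
    [0, 0.5, -1.5],
    [0, 0.5, -1.5],
    [0, 0, -1],
    [0, 0, -0.5],
    [0, 0, 0],
  ],
  spin=[0, 0, 0, 0, 0],
)

```text
time: 6.7
tool_pos: [0.5443, -0.0201, 0.2369]
tool_rot: [-3.141, 0.001, 1.77]
contact_force: [-4.1, -5.8, 4.1]
opening: 0.0232
grip_force: 25.0
```

>>> arm_command(
  xyz=[
    [-0.5, -0.7, 0],
    [-0.5, -0.7, -0.5],
    [0, 0, -0.5],
    [0, 0, 0],
  ],
  spin=[0, 0, 0, 0],
)

```text
time: 7.1
tool_pos: [0.5438, -0.0207, 0.2367]
tool_rot: [3.139, 0.001, 1.77]
contact_force: [-3.9, -0.8, 9.8]
opening: 0.0234
grip_force: 25.0
```

>>> arm_command(
  xyz=[
    [0, 0, 0],
    [0, 0, 0],
    [0, 0, 0],
    [0, 0, 0],
    [0, 0, 10],
    [0, 0, 30],
    [0, 0, 40],
    [0, 0, 40],
    [0, -30, 0],
    [0, -40, 0],
    [0, -50, 0],
    [0, -50, 0],
    [-20, -20, 0],
    [-20, -10, 0],
    [0, 0, 0],
    [0, 0, 0],
  ],
  spin=[0, 0, 0, 0, 0, 0, 0, 0, -1, -1, -1, -1, -1, -1, 0, 0],
  jaw=0.3,
)

```text
time: 8.7
tool_pos: [0.5035, -0.2209, 0.356]
tool_rot: [3.14, 0.0, 1.664]
contact_force: [0.9, 0.8, -0.2]
opening: 0.0597
grip_force: 0.0
```

```bash
python3 - <<'E'
from h import *
print(observe()['tool_pos'],observe()['tool_rot'])
for n,w in (('top',5),('side',5)):
    c=snap(n); P=pts(c)
    for lo,hi in ((.0475,.056),(.062,.075),(.075,.1)):
        m=(P[...,2]>lo)&(P[...,2]<hi)&(abs(P[...,0]-.5445)<.03)&(abs(P[...,1]+.019)<.03)
        q=P[m]
        if len(q)>5: r=cv2.minAreaRect((q[:,:2]*1000).astype(np.float32)); print(n,lo,len(q),q.mean(0).round(4),np.round(r[0],1),np.round(r[1],1),'zmax',np.percentile(q[:,2],[50,95]).round(4))
    if n=='side': cv2.imwrite('pics/c2.png',cv2.resize(c['img'][150:300,270:470,::-1],(800,600),interpolation=cv2.INTER_CUBIC))
    m=(P[...,2]>.125)&(P[...,2]<.155)&(abs(P[...,0]-.494)<.03)&(abs(P[...,1]+.2275)<.05)
    q=P[m]
    if len(q)>50: r=cv2.minAreaRect((q[:,:2]*1000).astype(np.float32)); print(n,'handle',np.round(r[0],1),np.round(r[1],1),round(r[2],1))
E
```

```text
[ 0.50353657 -0.22090921  0.3559506 ] [3.14042327e+00 2.85565578e-04 1.66411363e+00]
top 0.0475 153 [ 0.5429 -0.0196  0.0516] [543.5 -19.5] [45.9 45.9] zmax [0.0517 0.0552]
top 0.075 86 [ 0.5449 -0.0182  0.0821] [545.4 -17.6] [22.3 20.6] zmax [0.0821 0.0885]
side 0.0475 178 [ 0.5394 -0.013   0.052 ] [540.3 -15.5] [47.6 41.8] zmax [0.0524 0.0556]
side 0.062 57 [ 0.5403 -0.0116  0.0688] [541.1 -12.7] [23.4 12.4] zmax [0.0689 0.0745]
side 0.075 103 [ 0.5424 -0.0157  0.0821] [543.  -17.1] [21.5 20.6] zmax [0.0825 0.0867]
side handle [ 492.6 -226.6] [30.8 66.8] 3.7
```

View pics/c2.png

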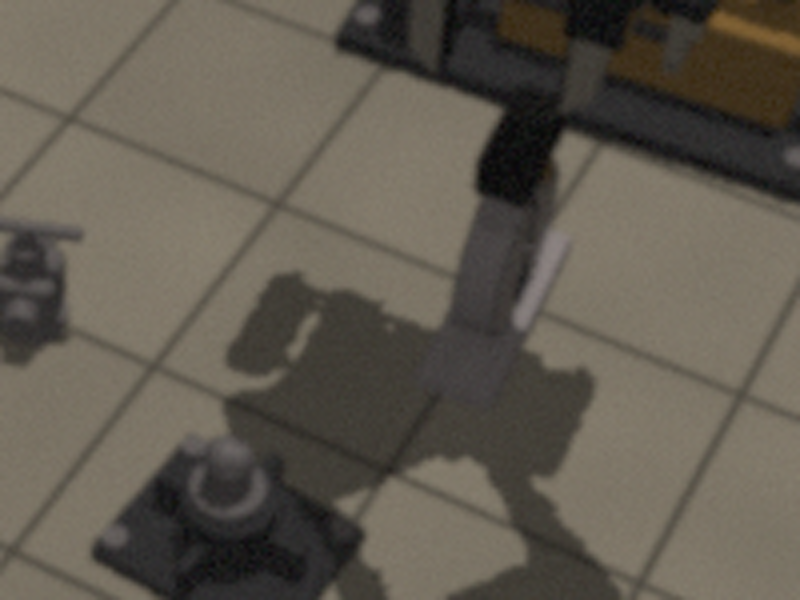

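The stud is seated upright at crop (230,475), dome top at 0.085 m. The brass clip shows at crop (548,172), on the -y, -x side just below the handle. Next is the handle.

>>> arm_command(
  xyz=[
    [-3, -3, -10],
    [-3, -2, -15],
    [-3, -1.5, -15],
    [0, 0, -12],
    [0, 0, -8],
    [0, 0, -5],
    [0, 0, 0],
  ],
  spin=[-0.3, 0, 0, 0, 0, 0, 0],
)

```text
time: 9.5
tool_pos: [0.4946, -0.2271, 0.2896]
tool_rot: [-3.141, -0.001, 1.66]
contact_force: [-0.4, -0.2, -0.1]
opening: 0.0595
grip_force: 0.0
```

>>> arm_command(
  xyz=[
    [0, 0, 0],
    [0, 0, 0],
    [0, 0, 0],
    [0, 0, 0],
    [0, 0, 0],
    [0, 0, 0],
  ],
  spin=[0, 0, 0, 0, 0, 0],
  jaw=-1,
  squeeze=20,
)

```text
time: 10.1
tool_pos: [0.4944, -0.2273, 0.2904]
tool_rot: [3.142, 0.0, 1.66]
contact_force: [-0.8, 0.9, 2.4]
opening: 0.0301
grip_force: 20.0
```

>>> arm_command(
  xyz=[
    [0, 0, 5],
    [0, 0, 12],
    [0, 0, 20],
    [0, 0, 25],
    [0, 0, 25],
    [0, 0, 20],
    [0, 0, 13],
    [3, 10, 0],
    [5, 20, 0],
    [6, 25, 0],
    [6, 25, 0],
    [6, 25, 0],
    [6, 25, 0],
    [6, 25, 0],
    [6, 25, 0],
    [4, 18, 0],
    [2, 10, 0],
    [0, 0, 0],
    [0, 0, 0],
    [0, 0, 0],
  ],
  spin=[0, 0, 0, 0, 0, 0, 0, -1, -2, -3, -3, -3, -3, -3, -2, -1, -1, 0, 0, 0],
)

```text
time: 12.1
tool_pos: [0.5444, -0.02, 0.4104]
tool_rot: [3.141, 0.0, 1.275]
contact_force: [-0.2, 0.7, -4.8]
opening: 0.0299
grip_force: 20.0
```

```bash
python3 - <<'E'
from h import *
o=observe();print(o['time'],o['tool_pos'],o['tool_rot'],o['contact_force'],o['opening'])
c=snap('side'); P=pts(c); np.savez('s3.npz',**c)
cv2.imwrite('pics/c3.png',cv2.resize(c['img'][120:300,240:440,::-1],(660,594),interpolation=cv2.INTER_CUBIC))
E
```

```text
12.1 [ 0.54437533 -0.01995959  0.41038931] [3.14148164e+00 3.73216279e-04 1.27537830e+00] [-0.21574172  0.72788474 -4.7869303 ] 0.029923118762479856
```

View pics/c3.png

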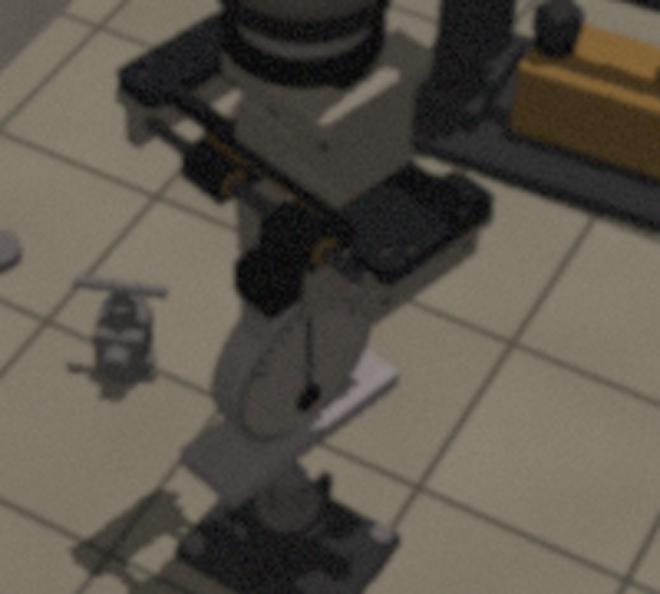

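In the crop the dial is visible: needle tip near (308,322), pendulum weight at (308,398). The clip is hidden by the finger, so I'll locate it from the earlier view, where it was unobstructed.

```bash
python3 - <<'E'
from h import *
s=dict(np.load('side0.npz'))
# clip: brass pixels near (407,193)
x,y=380,165; hsv=cv2.cvtColor(s['img'],cv2.COLOR_RGB2HSV)[y:y+60,x:x+50].astype(int)
b=s['img'][y:y+60,x:x+50].astype(int)
m=((b[...,0]-b[...,2])>35)
k,L,st,ce=cv2.connectedComponentsWithStats(m.astype(np.uint8))
P=pts(s)
T=s['world_from_camera']; o=T[:3,3]; G=np.array([.494,-.2275,0]); th=np.radians(5); ex=np.array([np.cos(th),np.sin(th),0]); ey=np.array([-ex[1],ex[0],0])
for i in range(1,k):
    if st[i,4]<2: continue
    u,v=ce[i]+[x,y]; r=T[:3,:3]@np.array([(u-s['cx'])/s['fx'],-(v-s['cy'])/s['fy'],-1])
    print(st[i],(u.round(1),v.round(1)))
    for xx in (-.015,-.012,-.010,0):
        p=o+r*((xx-ex@(o-G))/(ex@r))-G; yy,zz=ey@p,p[2]-.06
        print(xx,'y',yy.round(4),'z',zz.round(4),'r',np.hypot(yy,zz).round(4),'ang',np.arctan2(-yy,zz).round(3))
    q=P[y:y+60,x:x+50][L==i]-G; print('depth',(q@ex).round(3),(q@ey).round(3),q[:,2].round(3))
E
```

```text
[39  0  4  1  4] (np.float64(420.5), np.float64(165.0))
-0.015 y -0.0957 z 0.058 r 0.1119 ang 1.026
-0.012 y -0.1113 z 0.044 r 0.1197 ang 1.194
-0.01 y -0.1217 z 0.0347 r 0.1266 ang 1.293
0 y -0.1738 z -0.012 r 0.1742 ang 1.64
depth [0.009 0.007 0.005 0.002] [-0.203 -0.206 -0.204 -0.202] [0.021 0.019 0.021 0.024]
[44  1  4  2  5] (np.float64(425.6), np.float64(166.2))
-0.015 y -0.1581 z 0.0031 r 0.1581 ang 1.551
-0.012 y -0.1747 z -0.0118 r 0.1751 ang 1.638
-0.01 y -0.1859 z -0.0218 r 0.1871 ang 1.687
0 y -0.2415 z -0.0715 r 0.2518 ang 1.859
depth [-0.003 -0.005 -0.008 -0.011 -0.008] [-0.202 -0.204 -0.203 -0.199 -0.202] [0.023 0.022 0.024 0.029 0.022]
```

>>> arm_command(
  xyz=[
    [0, 0, 0],
    [0, 0, 0],
    [0, 0, 0],
    [0, 0, 0],
    [0, 0, 0],
    [0, 0, 0],
    [0, 0, 0],
    [0, 0, 0],
    [0, 0, 0],
    [0, 0, 0],
    [0, 0, 0],
    [0, 0, 0],
    [0, 0, 0],
    [0, 0, 0],
    [0, 0, 0],
    [0, 0, 0],
    [0, 0, 0],
    [0, 0, 0],
    [0, 0, 0],
    [0, 0, 0],
  ],
  spin=[-2, -4, -6, -7, -7, -7, -7, -7, -7, -7, -7, -7, -6, -4, -3, -2, 0, 0, 0, 0],
)

```text
time: 14.15
tool_pos: [0.5445, -0.0194, 0.4102]
tool_rot: [3.141, 0.0, -0.295]
contact_force: [-0.5, 0.0, -4.6]
opening: 0.0298
grip_force: 20.0
```

```bash
python3 - <<'E'
from h import *
o=observe();print(o['time'],o['tool_pos'],o['tool_rot'],o['contact_force'],o['opening'])
c=snap('side'); np.savez('s4.npz',**c)
cv2.imwrite('pics/c4.png',cv2.resize(c['img'][180:270,270:390,::-1],(800,600),interpolation=cv2.INTER_CUBIC))
E
```

```text
14.15 [ 0.54448107 -0.01943816  0.41024986] [ 3.14147531e+00  2.31501398e-05 -2.94852738e-01] [-0.5497667   0.02145299 -4.60125527] 0.029829580450662776
```

View pics/c4.png

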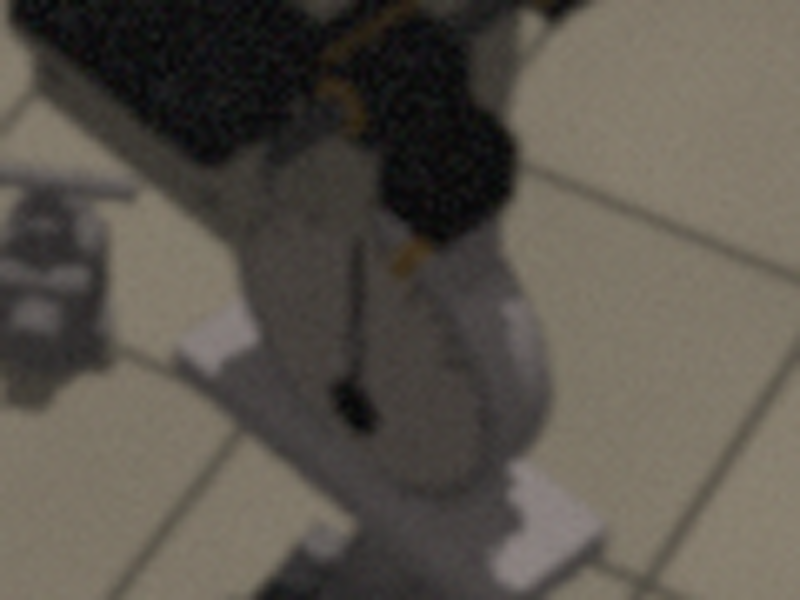

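The clip shows at crop (405,260), the needle tip at (358,245) and the weight at (353,405).

```bash
cat > g.py <<'E'
from h import *
def face(c,px,G,phi,xx):
    T=c['world_from_camera']; o=T[:3,3]; ex=np.array([np.cos(phi),np.sin(phi),0]); ey=np.array([-ex[1],ex[0],0])
    out=[]
    for u,v in px:
        r=T[:3,:3]@np.array([(u-c['cx'])/c['fx'],-(v-c['cy'])/c['fy'],-1]); p=o+r*((xx-ex@(o-G))/(ex@r))-G
        out.append((ey@p,p[2]-.06))
    return np.array(out)
E
python3 - <<'E'
from g import *
c=dict(np.load('s4.npz')); k=120/800
px=[(270-.4+u*k,180-.4+v*k) for u,v in ((358,245),(357,340),(353,405),(397,270),(405,260),(413,255),(428,245))]
ph=np.radians(-107)
P=pts(c); G=np.array([.5445,-.0194,.1198]); ex=np.array([np.cos(ph),np.sin(ph),0])
for u,v in ((400,380),(300,250),(430,420),(300,330)):
    i,j=int(180+v*k),int(270+u*k); print('face depth x',((P[i-1:i+2,j-1:j+2]-G)@ex).mean().round(4))
for xx in (-.008,-.0105,-.013,-.015):
    a=face(c,px,G,ph,xx); print(xx,[(round(y*1000,1),round(z*1000,1),round(np.hypot(y,z)*1000,1),round(float(np.arctan2(-y,z)),3)) for y,z in a])
E
```

```text
face depth x -0.0104
face depth x -0.0103
face depth x -0.0101
face depth x -0.0102
-0.008 [(np.float64(5.3), np.float64(32.4), np.float64(32.8), -0.162), (np.float64(4.8), np.float64(-4.8), np.float64(6.8), -2.36), (np.float64(5.7), np.float64(-32.6), np.float64(33.1), -2.968), (np.float64(-9.3), np.float64(34.5), np.float64(35.7), 0.264), (np.float64(-12.1), np.float64(40.6), np.float64(42.3), 0.289), (np.float64(-14.9), np.float64(44.7), np.float64(47.1), 0.321), (np.float64(-20.0), np.float64(52.6), np.float64(56.3), 0.364)]
-0.0105 [(np.float64(2.7), np.float64(36.3), np.float64(36.4), -0.075), (np.float64(2.2), np.float64(-0.7), np.float64(2.4), -1.891), (np.float64(3.2), np.float64(-28.4), np.float64(28.6), -3.03), (np.float64(-11.8), np.float64(38.4), np.float64(40.1), 0.298), (np.float64(-14.5), np.float64(44.4), np.float64(46.7), 0.316), (np.float64(-17.3), np.float64(48.5), np.float64(51.5), 0.343), (np.float64(-22.4), np.float64(56.4), np.float64(60.7), 0.379)]
-0.013 [(np.float64(0.2), np.float64(40.1), np.float64(40.1), -0.005), (np.float64(-0.3), np.float64(3.3), np.float64(3.3), 0.089), (np.float64(0.6), np.float64(-24.2), np.float64(24.2), -3.115), (np.float64(-14.3), np.float64(42.2), np.float64(44.6), 0.325), (np.float64(-17.0), np.float64(48.2), np.float64(51.1), 0.338), (np.float64(-19.7), np.float64(52.3), np.float64(55.9), 0.361), (np.float64(-24.8), np.float64(60.2), np.float64(65.1), 0.392)]
-0.015 [(np.float64(-1.8), np.float64(43.2), np.float64(43.3), 0.043), (np.float64(-2.3), np.float64(6.6), np.float64(7.0), 0.34), (np.float64(-1.4), np.float64(-20.8), np.float64(20.8), 3.074), (np.float64(-16.2), np.float64(45.3), np.float64(48.2), 0.344), (np.float64(-18.9), np.float64(51.3), np.float64(54.7), 0.354), (np.float64(-21.7), np.float64(55.4), np.float64(59.5), 0.373), (np.float64(-26.8), np.float64(63.2), np.float64(68.6), 0.401)]
```

The dial face comes out at x = -10.5 mm and the clip at about 0.345 rad. Now lowering onto the dome.

>>> arm_command(
  xyz=[
    [0, 1, -6],
    [0, 0, -8],
    [0, 0, -8],
    [0, 0, -5],
    [0, 0, -3],
    [0, 0, -2],
    [0, 0, -1],
    [0, 0, -0.5],
    [0, 0, 0],
  ],
  spin=[0, 0, 0, 0, 0, 0, 0, 0, 0],
)

```text
time: 15.1
tool_pos: [0.5445, -0.0183, 0.3769]
tool_rot: [3.142, -0.0, -0.295]
contact_force: [0.3, -1.5, -5.9]
opening: 0.0298
grip_force: 20.0
```

>>> arm_command(
  xyz=[
    [0, 0, -0.5],
    [0, 0, -0.5],
    [0, 0, -0.5],
    [0, 0, 0],
    [0, 0, 0],
  ],
  spin=[0, 0, 0, 0, 0],
)

```text
time: 15.6
tool_pos: [0.5446, -0.0183, 0.3759]
tool_rot: [-3.142, -0.001, -0.295]
contact_force: [-0.4, -0.2, 1.2]
opening: 0.0299
grip_force: 20.0
```

>>> arm_command(
  xyz=[
    [0, 0, -0.3],
    [0, 0, 0],
    [0, 0, 0],
    [0, 0, 0],
    [0, 0, 0],
    [0, 0, 0],
    [0, 0, 0],
    [0, 0, 0],
    [0, 0, 0],
    [0, 0, 0],
  ],
  spin=[0, 0, 0, 0, 0, 0, 0, 0, 0, 0],
)

```text
time: 16.6
tool_pos: [0.5446, -0.0183, 0.3757]
tool_rot: [-3.141, -0.001, -0.295]
contact_force: [-1.5, -1.0, 5.4]
opening: 0.03
grip_force: 20.0
```

```bash
python3 - <<'E'
from h import *
o=observe();print(o['time'],o['tool_pos'],o['contact_force'],o['torque'])
c=snap('side'); P=pts(c); np.savez('s5.npz',**c)
cv2.imwrite('pics/c5.png',cv2.resize(c['img'][195:285,270:390,::-1],(800,600),interpolation=cv2.INTER_CUBIC))
# foot heights along gauge y in both views
ph=np.radians(-107); ex=np.array([np.cos(ph),np.sin(ph),0]); ey=np.array([-ex[1],ex[0],0]); G=np.array([.5445,-.0183,0])
for n in ('side','top'):
    if n=='top': P=pts(snap('top'))
    q=P.reshape(-1,3)-G; X,Y,Z=q@ex,q@ey,q[:,2]
    for s in (-1,1):
        m=(abs(X)<.02)&(Y*s>.048)&(Y*s<.062)&(Z>.06)&(Z<.14); print(n,s,m.sum(),np.median(Z[m]) if m.sum() else None)
E
```

```text
16.6 [ 0.54460154 -0.01831725  0.37573245] [-1.53496319 -1.00186042  5.44151381] [0.09453135 0.3686448  0.01630681]
side -1 137 0.10074402455056275
side 1 62 0.09996237393680307
top -1 115 0.10037469456522219
top 1 0 None
```

View pics/c5.png

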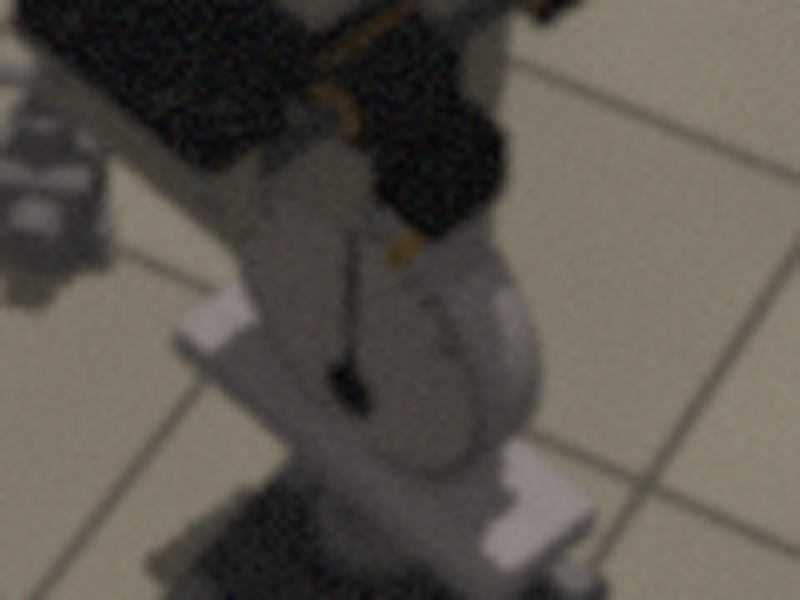

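The gauge stands level on the dome (foot top 0.100 and 0.101 m at the two ends, about 10 N on the dome) and the needle is vertical. Now I'll rock it along the arc.

>>> arm_command(
  xyz=[
    [1.2, -0.4, 0],
    [1.2, -0.4, 0],
    [1.3, -0.4, 0],
    [1.3, -0.4, 0],
    [1.3, -0.4, -0.1],
    [1.3, -0.4, -0.1],
    [1.3, -0.4, -0.1],
    [1.3, -0.4, -0.1],
    [1.2, -0.3, -0.1],
    [1.2, -0.3, -0.1],
    [0, 0, 0],
  ],
  spin=[0, 0, 0, 0, 0, 0, 0, 0, 0, 0, 0],
)

```text
time: 17.8
tool_pos: [0.5573, -0.0221, 0.3749]
tool_rot: [-3.141, -0.001, -0.295]
contact_force: [-1.3, 0.6, 4.3]
opening: 0.0298
grip_force: 20.0
```

```bash
cat > foot.py <<'E'
from h import *
o=observe();print(o['time'],o['tool_pos'].round(4),o['contact_force'].round(2),o['torque'].round(3),o['opening'])
ph=np.radians(-107); ex=np.array([np.cos(ph),np.sin(ph),0]); ey=np.array([-ex[1],ex[0],0]); G=np.array([.5445,-.0183,0])
c=snap('side'); np.savez('s6.npz',**c); P=pts(c); q=P.reshape(-1,3)-G; X,Y,Z=q@ex,q@ey,q[:,2]
# foot top surface on camera side (gauge -x): light strip; fit line z=f(y) 
m=(X<-.013)&(X>-.021)&(abs(Y)<.08)&(Z>.06)&(Z<.15)
import sys
yy,zz=Y[m],Z[m]
e=np.arange(-.075,.076,.01)
for i in range(5):
    k=np.polyfit(yy,zz,1); r=zz-np.polyval(k,yy); s=abs(r)<max(.003,1.5*np.median(abs(r))); yy,zz=yy[s],zz[s]
print('slope',k,len(yy),'tilt',np.arctan(-k[0]).round(4),'y range',yy.min().round(4),yy.max().round(4))
E
python3 foot.py
```

```text
17.8 [ 0.5573 -0.0221  0.3749] [-1.3   0.62  4.34] [0.261 0.314 0.025] 0.029830075393936048
slope [-0.09014909  0.1002905 ] 216 tilt 0.0899 y range -0.0638 0.0654
```

Tilt is 0.09 rad and the foot follows the tool. Continuing.

>>> arm_command(
  xyz=[
    [1.2, -0.4, -0.1],
    [1.3, -0.4, -0.1],
    [1.3, -0.4, -0.2],
    [1.2, -0.4, -0.2],
    [1.3, -0.4, -0.2],
    [1.2, -0.4, -0.2],
    [1.3, -0.4, -0.2],
    [1.2, -0.4, -0.2],
    [1.3, -0.3, -0.2],
    [1.2, -0.3, -0.2],
    [1.2, -0.4, -0.2],
    [1.3, -0.4, -0.2],
    [1.2, -0.4, -0.3],
    [1.2, -0.4, -0.3],
    [1.3, -0.4, -0.3],
    [1.2, -0.4, -0.3],
    [1.2, -0.4, -0.3],
    [1.2, -0.3, -0.3],
    [1.2, -0.3, -0.3],
    [0, 0, 0],
  ],
  spin=[0, 0, 0, 0, 0, 0, 0, 0, 0, 0, 0, 0, 0, 0, 0, 0, 0, 0, 0, 0],
)

```text
time: 19.85
tool_pos: [0.5808, -0.0294, 0.37]
tool_rot: [-3.142, -0.0, -0.295]
contact_force: [0.7, 0.8, 4.8]
opening: 0.0298
grip_force: 20.0
```

```bash
python3 foot.py
```

```text
19.85 [ 0.5808 -0.0294  0.37  ] [0.71 0.8  4.79] [ 0.285  0.16  -0.055] 0.029834283449088467
slope [-0.28378773  0.10133531] 175 tilt 0.2765 y range -0.0601 0.066
```

>>> arm_command(
  xyz=[
    [1.2, -0.4, -0.3],
    [1.2, -0.4, -0.4],
    [1.2, -0.4, -0.4],
    [1.2, -0.4, -0.4],
    [1.2, -0.3, -0.4],
    [1.2, -0.3, -0.3],
    [1, -0.3, -0.3],
    [0, 0, 0],
    [0, 0, 0],
    [0, 0, 0],
    [0, 0, 0],
    [0, 0, 0],
    [0, 0, 0],
    [0, 0, 0],
    [0, 0, 0],
  ],
  spin=[0, 0, 0, 0, 0, 0, 0, 0, 0, 0, 0, 0, 0, 0, 0],
)

```text
time: 21.4
tool_pos: [0.5888, -0.0318, 0.3675]
tool_rot: [3.141, 0.0, -0.295]
contact_force: [1.1, 0.6, 2.2]
opening: 0.0298
grip_force: 20.0
```

```bash
python3 foot.py; python3 -c "
from h import *
c=np.load('s6.npz')
cv2.imwrite('pics/c6.png',cv2.resize(c['img'][190:280,270:390,::-1],(800,600),interpolation=cv2.INTER_CUBIC))"
```

```text
21.4 [ 0.5888 -0.0318  0.3675] [1.14 0.59 2.21] [ 0.274  0.013 -0.022] 0.029831670267417967
slope [-0.35666362  0.1024054 ] 177 tilt 0.3426 y range -0.0568 0.0652
```

View pics/c6.png

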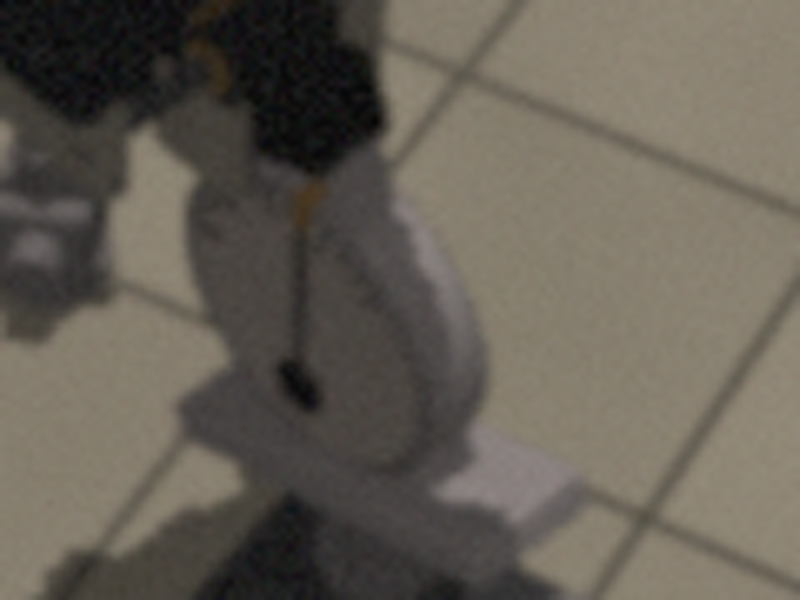

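The needle (298,370)→(302,228) points straight at the middle of the clip's lower end (303,215), and the tilt is 0.343 rad. I'll add a touch more push, hold, recheck and hand in.

>>> arm_command(
  xyz=[
    [0, 0, -0.2],
    [0, 0, 0],
    [0, 0, 0],
    [0, 0, 0],
    [0, 0, 0],
    [0, 0, 0],
    [0, 0, 0],
    [0, 0, 0],
    [0, 0, 0],
    [0, 0, 0],
    [0, 0, 0],
    [0, 0, 0],
  ],
  spin=[0, 0, 0, 0, 0, 0, 0, 0, 0, 0, 0, 0],
)

```text
time: 22.65
tool_pos: [0.5888, -0.0318, 0.3674]
tool_rot: [3.142, -0.0, -0.295]
contact_force: [2.0, 0.9, 5.0]
opening: 0.0298
grip_force: 20.0
```

```bash
python3 foot.py; python3 -c "
from h import *
c=np.load('s6.npz'); print(observe()['contact_force'])
cv2.imwrite('pics/c7.png',cv2.resize(c['img'][190:280,270:390,::-1],(800,600),interpolation=cv2.INTER_CUBIC))"
```

```text
22.65 [ 0.5888 -0.0318  0.3674] [1.99 0.86 5.02] [ 0.299  0.1   -0.04 ] 0.029830456793026684
slope [-0.35306364  0.10209523] 169 tilt 0.3394 y range -0.0575 0.0636
[0.38938963 0.24351477 3.79928411]
```

View pics/c7.png

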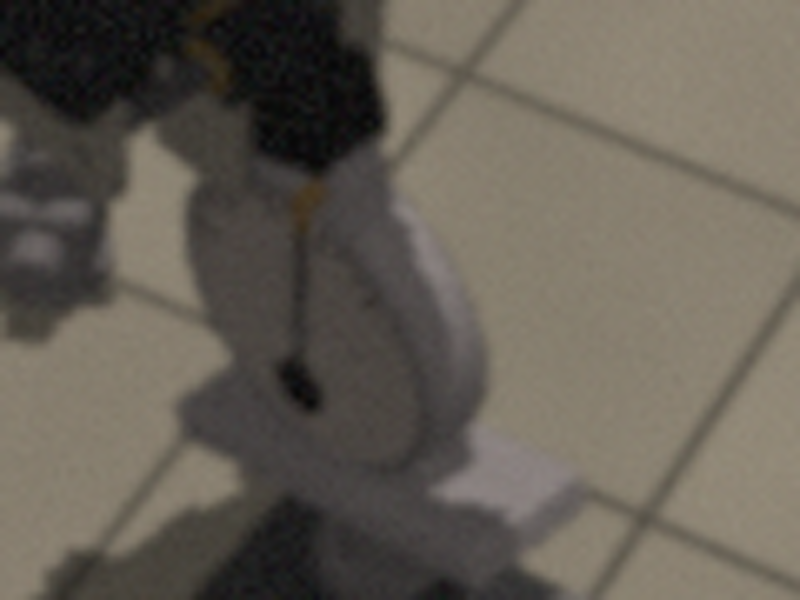

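The needle is unchanged on the clip, at (302,228) against (305,212), with about 9 N on the dome and steady. Handing in.

```bash
python3 -c "
from cell import *
print(hand_in())"
```

```text
the job is handed in; nothing more can be done
None
```

The job is handed in (no verdict was returned): the dome stud is seated upright in the block, and the gauge is still held on its dome, rocked to about 0.34 rad, with the pointer steady on the index clip.

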